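Bolt the reagent chest shut

ROBOT

A 6-joint arm with a two-finger parallel gripper is mounted at the origin on the work surface. World frame = base frame: x ahead of the robot, y to its left, z up, the work surface at z = 0. Lengths are in m, angles in rad, forces in N, time in s.
With the tool pointing down it reaches from about 0.35 to 0.975 m from the base axis. Payload 4.9 kg.
Tool frame: the origin (TCP) lies at the very end of the fingers, on their centre line; the grasp point (between the pads) lies 19 mm behind it; z points along the fingers, y is the direction in which the jaws open and shut (so a half turn about z gives the same grasp; the last joint's range is limited). The gripper opens to 85 mm and grips with 20 to 120 N. Pads are 22 mm wide; open, the fingers measure 114 mm over their backs; the gripper's body (76 mm by 85 mm) begins 54 mm behind the grasp point. The pads swing forward as they close: fully open they stand 13 mm farther back than shut.
Start: joints at [-1.234, 0.053, 1.613, -0, 1.476, -0.119], TCP at [0.275, -0.561, 0.231] pointing down, gripper open.
Joint ranges: [-3.01, 3.01], [-1.01, 2.22], [0.06, 2.58], [-1.02, 4.17], [0.09, 2.62], [-3.14, 3.14]. Speed limits (rad/s): [2.57, 2.57, 3.14, 3.14, 3.14, 3.14].

INTERFACE

Orientations are given as a rotation vector (axis times angle).
In Python, from station import ctrl gives the robot as it stands.
- The arm moves only by the tool apply_moves, never from a script. Its argument "deltas" is a list of rows, each a list of 5 numbers: the shift along the tool's x, y, z in m, then the turn about the tool's z in rad, then the gripper's target within -1 to 1 (fully open at 1, half-way at 0, shut at -1). A call has exactly 8 rows; each row shifts and turns the pose as measured when the row begins, along the tool's axes as they then stand; what a row does not reach is not made up. A row lasts 1/8 s, in which the tool goes at most 62.5 mm and 10.7 degrees, less where a joint would pass 70% of its speed; a pose out of reach is approached as far as the arm can. A call with a gripper value outside its range is refused whole. The fingers move at their own pace and stop on an object; "grip_force" is the grip in N (left out, the last holds). Time passes only in rows, so rows that do not move let the fingers close, or fill a call up. It gives the time, the measured TCP pose, the force and the opening at its end, in the units of the state.
- ctrl.get_obs(): the state, without advancing time (a new reading comes with each control period).
- ctrl.get_image(name): name is "side" or "top"; returns a dict with "img" (420x560x3 uint8, red, green, blue), "range_z" (420x560 float32, m along the optical axis (not along the pixel's ray), 0 where there is no reading), "mtx" (3x3 intrinsics, pixels), "eye" and "attitude" of the camera in the world. Camera axes: x right, y down, z forward; pixel columns grow to the right and rows downward; lengths in m; the calibration is good to about 2 mm. A picture is of the moment at which its call begins.
- ctrl.finish_job(): hands the job in, once; it reports no verdict.
Trained networks look in a picture, given as the dict that the camera call returned (one of the last four; its "shot" number tells which), for a name from the list of things; names that differ only in an ending like _2 or _b are one class to them, and where a whole thing is asked for, a point or a joint stands for the part that bears it (a point fixed in the world has none). Each returns a list of dicts, best first, with "confidence" (0 to 1); they miss things now and then, are a little off and sometimes report something else, mostly with a low value. They report only what shows in the picture. A call takes as long as a camera call.
- ctrl.search_frame(picture, target): "extent" ([left, top, width, height] in pixels, round what is visible of it).
- ctrl.spot_point(picture, target): "uv" ([column, row] in pixels: a listed point, or the origin of a listed thing).
The state is a dict: "t": time; "q": joint angles; "dq": joint speeds; "effort": joint torques, N m; "tool_pos": TCP position; "tool_rot": TCP orientation; "contact_force": force on the tool from outside, world axes, zero at the start; "wrist_torque": the same for the moment, N m; "opening": finger opening in m.
Only numpy, scipy, OpenCV 4.12 (cv2) and the standard library are available. Lean on these libraries where they do the work, as an engineer would, in place of code of your own. Each camera call takes 0.05 s, during which the arm holds its last target.

TASK

Bolt the reagent chest shut: slide the barrel bolt across into its keeper, against the spring, until its handle meets the notch in the guide plate, then turn the handle all the way down into the notch so that it stays there, and let go. Feel for the notch gently, without forcing the handle against the thin plate, and leave the glassware and the rest of the bench as they are.

Things in the scene. Friction and masses are not known exactly. Their poses are not given: they have to be found in the camera images.
- chest: Blue steel reagent chest, fixed to the bench, 200 (its x) x 380 (its y) x 100 mm tall, white lid. Origin at the centre of its underside; -x side faces the robot. On its top, 50 mm in front of the middle, a 12 mm steel bolt rod runs along y, 130 mm above the bench, in steel saddles 140 mm high.
- bolt_axis (a point): Point on the bolt's axis, chest frame (-50, -60, 130) mm: where the handle stands on the rod when joint bolt reads 0. Axes as the chest's: the bolt slides shut along +y.
- bolt (a joint): How far the bolt is slid across (m): 0 = fully withdrawn, grows to +y of the chest, hard limit 0.082. Friction 1.5 N. From 0.030 on, its nose also pushes back a spring plunger.
- plunger_tip (a point): Tip of the brass spring plunger in the keeper, 10 mm thick, on the bolt's axis. The bolt's nose meets it at bolt = 0.030; it pushes back with 3 N at first and 110 N/m more, so a bolt let go with its handle up slides back open.
- handle (a joint): How far the handle is turned (rad): 0 = straight up, grows as it swings down to the chest's front (-x), 1.4 = fully down, its stop. Stiff (0.08 N m of friction: about 1.5 N at the knob): it stays where it is left and does not fall of itself.
- knob (a point): Centre of the red drum-shaped knob, 18 mm across and 18 mm long along the chest's y, on the end of the handle: 60 mm from the bolt's axis on a steel stem 8 mm thick. Knob = bolt_axis + bolt along the chest's +y, + 60 mm x (sin(handle) towards the chest's -x, cos(handle) up). Pinched hard on its flat ends it also resists pivoting between the fingers.
- plate (a point): Chest frame (-74, 0, 150) mm: on the upright aluminium guide plate in front of the rod, 5 mm thick, top edge 22 mm (give or take 2) above the axis. It has one open-topped notch 11 mm wide. Elsewhere the stem stops on the edge at handle = 0.5 to 0.8; in the notch it goes down to 1.4. More than 25 N of the stem on it bends it. This point does not show where the notch is.
- plate_foot (a point): Chest frame (-74, 0, 103) mm: foot of the guide plate, on the lid. The plate was fitted by hand, so the notch varies: with the stem at its middle (1.5 mm to spare each side) joint bolt reads something from 0.041 to 0.071, not measured: find it by feel or by sight.
- beaker_lid: small empty glass beaker, 54 mm across, 62 mm tall, standing on the chest's top behind the bolt; origin under its foot; leave alone
- vial: small amber glass jar with white cap, 34 mm across, 55 mm tall, standing on the chest's top behind the bolt; origin under its foot; leave alone
- beaker_tall: empty glass beaker, 70 mm across, 95 mm tall, on the bench; leave alone
- reagent: white plastic bottle with blue cap, 68 mm across, 150 mm tall, on the bench; leave alone
- dish: shallow glass dish, 90 mm across, 16 mm tall, on the bench; leave alone
- amber: amber glass bottle with black cap, 60 mm across, 120 mm tall, on the bench; leave alone
- tripod: dark steel tripod with a round gauze top, 160 mm across the feet, 182 mm tall, on the bench; leave alone

How it is judged:
On the way, in this order (a step that is already met when the one before it is completed fails the run):
1. the bolt is slid across against the spring, its handle still up (value of joint bolt above 0.038 m and value of joint handle below 0.95 rad), for 0.1 s.
2. the handle is turned down into the notch (value of joint bolt above 0.038 m and value of joint handle above 1.2 rad), for 0.2 s.
At the end, for the whole second after the job is handed in: The bolt is across (joint bolt above 0.038 m) with its handle turned down in the notch (joint handle above 1.2 rad), at rest and let go (all of step 2 and velocity of joint handle between -0.1 and 0.1 rad/s and velocity of joint bolt between -0.01 and 0.01 m/s); the robot touches nothing.
It fails at once if the handle is forced against the guide plate with more than 25 N (contact force between handle and guide above 25 N).
It fails at once if a bystander is moved by more than 20 mm (distance of any of beaker_lid, vial, beaker_tall, reagent, dish, amber, tripod from where it was at the start of the episode above 0.02 m).
It fails at once if a bystander is tipped over (angle between any of beaker_lid, vial, beaker_tall, reagent, dish, amber, tripod's own z axis and vertical above 0.5 rad).
It also fails if it takes over 67 s, if anything falls off the work surface, if the arm or the gripper's body presses on something with over 40 N, if the wrist force passes 120 N, or if a joint passes its speed limit or range.

## Working session

There is one attempt and no reset: what is moved stays moved. The work goes in short steps, Python scripts to look and compute and a tool call to move; the robot and the scene stay as the last step left them, time stands still between calls to the robot, and variables do not carry over. Pictures are saved under pics/ and viewed, and the job is handed in when it is done.

Besides the shell and the picture viewer there is one more tool, called after "Call:" by a JSON object that holds its "method" and its "body", one argument or row to a line. apply_moves: Moves the arm, as the interface text tells. Its arguments: {"type":"object","properties":{"deltas":{"type":"array"},"grip_force":{"type":"number"}},"required":["deltas"]}

```bash
ls; mkdir -p pics
python3 - <<'E'
from station import ctrl
import cv2,pickle
o=ctrl.get_obs();print(o)
for n in("side","top"):
    p=ctrl.get_image(n);cv2.imwrite(f"pics/{n}0.png",p["img"][:,:,::-1]);pickle.dump(p,open(n+"0.pkl","wb"))
    print(n,p["mtx"],p["eye"],p["attitude"],p["shot"])
    for t in["chest","bolt_axis","plunger_tip","knob","plate","plate_foot"]:
        print(t,ctrl.spot_point(p,t)[:2])
print(ctrl.get_obs()["t"])
E
```

```text
pics
{'t': 0.0, 'q': array([-1.23400817e+00,  5.33698195e-02,  1.61430508e+00, -1.13902198e-05,
        1.47596997e+00, -1.18985835e-01]), 'dq': array([ 5.20876854e-04,  9.80718764e-04,  7.21765599e-05, -2.46725289e-04,
       -7.65340501e-04,  2.55900764e-03]), 'effort': array([-2.28924684e-03, -3.93692458e+01, -3.70173669e+01, -2.39386800e-04,
        7.08375723e-03,  4.12269983e-06]), 'tool_pos': array([ 0.27489752, -0.56060841,  0.23004835]), 'tool_rot': array([-3.05838320e+00, -7.09288573e-01,  3.67827188e-04]), 'contact_force': array([0.50811036, 0.56869454, 0.61639762]), 'wrist_torque': array([ 0.01692957,  0.00331001, -0.00609195]), 'opening': 0.08525231326262417}
side [[402.76564248   0.         280.00611447]
 [  0.         402.76564248 210.06834248]
 [  0.           0.           1.        ]] [0.31630664 0.92288089 0.81847927] [-0.3347854   2.69853394 -1.38618924] 1
chest [{'uv': [247.3, 254.9], 'confidence': 0.85}]
bolt_axis [{'uv': [275.2, 216.5], 'confidence': 0.57}]
plunger_tip [{'uv': [251.9, 208.1], 'confidence': 0.6}, {'uv': [239.0, 246.1], 'confidence': 0.51}]
knob [{'uv': [272.1, 202.0], 'confidence': 0.47}]
plate [{'uv': [267.3, 223.5], 'confidence': 0.95}]
plate_foot [{'uv': [352.4, 186.1], 'confidence': 0.75}, {'uv': [266.4, 239.0], 'confidence': 0.65}]
top [[459.65796913   0.         289.92266606]
 [  0.         459.65796913 212.51042625]
 [  0.           0.           1.        ]] [ 0.2553225  -0.0162719   1.54285962] [-2.14073173  2.10908029 -0.17936768] 2
chest [{'uv': [270.1, 188.0], 'confidence': 0.74}]
bolt_axis [{'uv': [281.5, 202.9], 'confidence': 0.6}]
plunger_tip [{'uv': [235.3, 188.0], 'confidence': 0.48}]
knob [{'uv': [278.6, 196.5], 'confidence': 0.49}]
plate [{'uv': [260.9, 201.3], 'confidence': 0.91}]
plate_foot [{'uv': [266.3, 203.0], 'confidence': 0.73}]
0.7
```

View pics/side0.png

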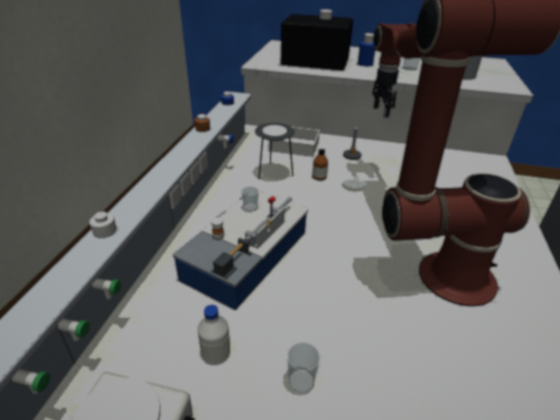

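View pics/top0.png

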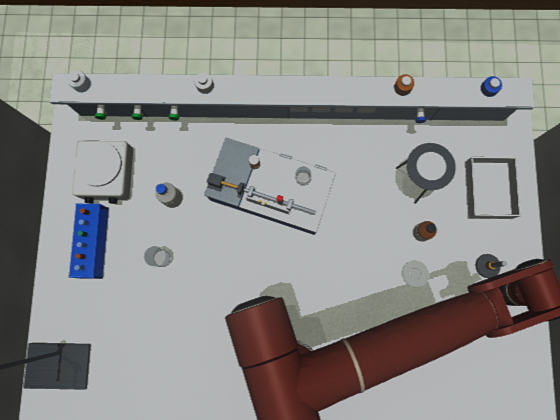

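Run:
```python
import pickle,cv2
for n,(a,b,c,d) in dict(side=(150,290,200,400),top=(130,270,190,350)).items():
    im=pickle.load(open(n+"0.pkl","rb"))["img"][a:b,c:d,::-1]
    cv2.imwrite(f"pics/{n}0z.png",cv2.resize(im,None,fx=4,fy=4,interpolation=cv2.INTER_CUBIC))
```

```text
(no output)
```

View pics/side0z.png

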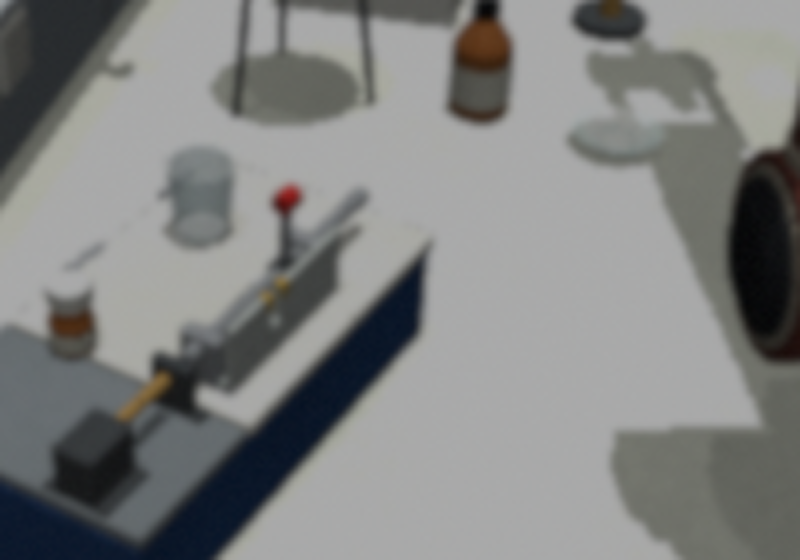

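View pics/top0z.png

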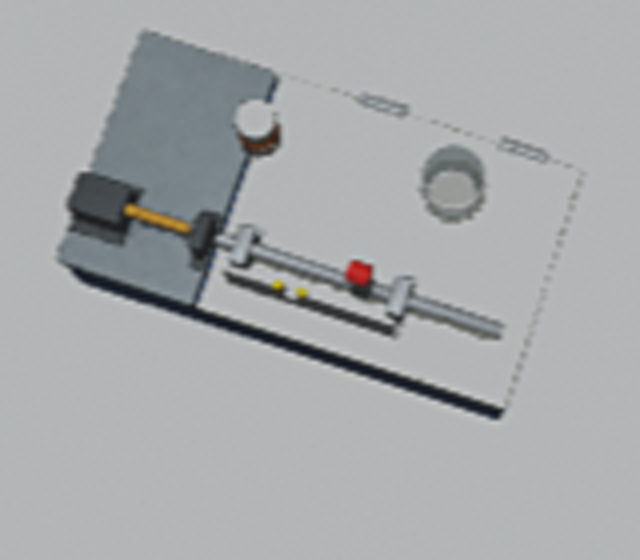

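```bash
cat > h.py <<'E'
import numpy as np,cv2,pickle
from scipy.spatial.transform import Rotation as R
def proj(p,X):
    c=R.from_rotvec(p["attitude"]).inv().apply(np.atleast_2d(X)-p["eye"]);
    u=c@p["mtx"].T; return u[:,:2]/u[:,2:]
def onz(p,uv,z):
    uv=np.atleast_2d(uv).astype(float)
    d=R.from_rotvec(p["attitude"]).apply(np.c_[uv,np.ones(len(uv))]@np.linalg.inv(p["mtx"]).T)
    return p["eye"]+d*((z-p["eye"][2])/d[:,2])[:,None]
E
python3 - <<'E'
from h import *
t=pickle.load(open("top0.pkl","rb"));s=pickle.load(open("side0.pkl","rb"))
zt=lambda a:np.array(a)/4+[190,130]; zs=lambda a:np.array(a)/4+[200,150]
c=onz(t,zt([(145,30),(585,172),(505,412),(62,258)]),0.10); print(c)
print("edges",[np.linalg.norm(c[i]-c[i-1]) for i in range(4)])
mid=c.mean(0); d=(c[0]-c[1])+(c[3]-c[2]); yaw=np.arctan2(-d[0],d[1]); print(mid,yaw)
e=(c[0]-c[3])+(c[1]-c[2]);print("yaw2",np.arctan2(e[1],e[0]))
def ch(P,w): 
    cc,ss=np.cos(yaw),np.sin(yaw);q=np.array(P)[:,:2]-mid[:2];return q@np.array([[cc,-ss],[ss,cc]])
print("top notch",ch(onz(t,zt([(290,289),(278,285),(302,292)]),.152),0))
print("side notch",ch(onz(s,zs([(275,293),(267,298),(283,287)]),.152),0))
print("knob top/side",ch(onz(t,zt([(359,272)]),.19+.006),0),ch(onz(s,zs([(287,198)]),.19),0))
print("rod ends top",ch(onz(t,zt([(500,330),(218,241)]),.13),0))
for n,p in(("t",t),("s",s)):
  r=p["range_z"]
  for uv in ([zt((359,272)),zt((290,289)),zt((450,300)),zt((400,120))] if n=="t" else [zs((287,198)),zs((275,293)),zs((300,380))]):
    u,v=np.round(uv).astype(int); z=r[v,u]
    X=p["eye"]+R.from_rotvec(p["attitude"]).apply(np.linalg.inv(p["mtx"])@[u,v,1]*z); print(n,u,v,X)
E
```

```text
[[ 0.76077582  0.21137749  0.1       ]
 [ 0.64523983 -0.1497662   0.1       ]
 [ 0.44859463 -0.08614038  0.1       ]
 [ 0.56818598  0.270508    0.1       ]]
edges [np.float64(0.20146280872297048), np.float64(0.3791745302862403), np.float64(0.20668231558936098), np.float64(0.3761650599023048)]
[0.60569907 0.06149473 0.1       ] -0.31655485847888065
yaw2 -0.30550503454763905
top notch [[-0.07390396 -0.00181278]
 [-0.07394611  0.00801484]
 [-0.0731205  -0.01136831]]
side notch [[-0.07524754  0.00235428]
 [-0.07373953  0.009928  ]
 [-0.07616409 -0.00622437]]
knob top/side [[-0.0523332  -0.05205716]] [[-0.05029337 -0.05107029]]
rod ends top [[-0.04770255 -0.16497762]
 [-0.05227671  0.06770509]]
t 280 198 [0.53925547 0.02748702 0.19844339]
t 262 202 [0.54408813 0.08736483 0.11022708]
t 302 205 [ 0.53830333 -0.04011614  0.09931017]
t 290 160 [6.89235356e-01 6.70568322e-04 9.20673207e-02]
s 272 200 [0.53889041 0.03810721 0.19513979]
s 269 223 [0.53538385 0.08272425 0.1494638 ]
s 275 245 [0.51235628 0.10438251 0.09394187]
```

```bash
cat >> h.py <<'E'
yaw=-0.314
CY=np.array([-np.sin(yaw),np.cos(yaw),0]);CX=np.array([np.cos(yaw),np.sin(yaw),0])
def red(p,box):
    a,b,c,d=box;im=p["img"][a:b,c:d].astype(int)
    w=np.clip(im[...,0]-np.maximum(im[...,1],im[...,2])-40,0,None)
    v,u=np.mgrid[a:b,c:d]; return np.array([(w*u).sum()/w.sum(),(w*v).sum()/w.sum()]),(w>0).sum()
def tri(ps,uvs):
    A=[];b=[]
    for p,uv in zip(ps,uvs):
        d=R.from_rotvec(p["attitude"]).apply(np.linalg.inv(p["mtx"])@[*uv,1]);d/=np.linalg.norm(d)
        M=np.eye(3)-np.outer(d,d);A.append(M);b.append(M@p["eye"])
    return np.linalg.lstsq(np.vstack(A),np.hstack(b),rcond=None)[0]
E
python3 - <<'E'
from h import *
from station import ctrl
t=pickle.load(open("top0.pkl","rb"));s=pickle.load(open("side0.pkl","rb"))
rt,n=red(t,(185,210,265,295));rs,m=red(s,(190,212,260,285));print(rt,n,rs,m)
K=tri([t,s],[rt,rs]);print(K,proj(t,K)-rt,proj(s,K)-rs, onz(t,rt,.196),onz(s,rs,.19))
o=ctrl.get_obs();M=R.from_rotvec(o["tool_rot"]).as_matrix();print(M.round(3))
print("tool y angle vs chest y deg",np.degrees(np.arctan2(M[1,1],M[0,1])-np.arctan2(CY[1],CY[0])))
print(M.T@(K-o["tool_pos"]))
E
```

```text
[279.26620746 197.70137763] 35 [271.64191617 198.61796407] 28
[0.54157925 0.02990586 0.19373071] [[-0.01259952 -0.14518351]] [[0.15268496 0.04169166]] [[0.54065413 0.02978174 0.196     ]] [[0.54338526 0.02448547 0.19      ]]
[[ 0.898  0.44   0.   ]
 [ 0.44  -0.898 -0.   ]
 [ 0.     0.    -1.   ]]
tool y angle vs chest y deg -135.89716361794524
[ 0.49943247 -0.41349104  0.03760514]
```

Call:
{"method": "apply_moves", "body": {
  "deltas": [
    [0, -0.05, -0.01, 0.154, 1],
    [0, -0.06, -0.005, 0.154, 1],
    [0, -0.06, 0, 0.154, 1],
    [0, -0.06, 0, 0.154, 1],
    [0, -0.06, 0, 0.154, 1],
    [0, -0.06, 0, 0, 1],
    [0, -0.06, 0, 0, 1],
    [0, 0, 0, 0, 1]
  ],
  "grip_force": 30
}}

```text
t: 1.7
tool_pos: [0.2792, -0.1571, 0.2468]
tool_rot: [3.096, -0.533, 0.008]
contact_force: [-0.4, -0.6, -1.4]
opening: 0.0855
```

```bash
cat >> h.py <<'E'
def rel(o,K):
    M=R.from_rotvec(o["tool_rot"]).as_matrix()
    a=np.arctan2(M[1,1],M[0,1])-np.arctan2(CY[1],CY[0]);a=(a+np.pi/2)%np.pi-np.pi/2
    print("t",o["t"],"tcp",o["tool_pos"].round(4),"turn about tool z needed",a.round(4),"tool delta",(M.T@(np.array(K)-o["tool_pos"])).round(4),"F",o["contact_force"].round(2),"open",round(o["opening"],4))
    print("tool axes: CX",(M.T@CX).round(3),"CY",(M.T@CY).round(3), "F chest",round(o["contact_force"]@CX,2),round(o["contact_force"]@CY,2))
E
python3 -c "
from h import *
from station import ctrl
rel(ctrl.get_obs(),[.5416,.0295,.192])"
```

```text
t 1.7 tcp [ 0.2792 -0.1571  0.2468] turn about tool z needed -0.0271 tool delta [ 0.1845 -0.2636  0.056 ] F [-0.37 -0.61 -1.45] open 0.0855
tool axes: CX [ 1.    -0.027  0.005] CY [-0.027 -1.     0.   ] F chest -0.17 -0.69
```

Call:
{"method": "apply_moves", "body": {
  "deltas": [
    [0.031, -0.044, 0, -0.027, 1],
    [0.031, -0.044, 0, 0, 1],
    [0.031, -0.044, 0, 0, 1],
    [0.031, -0.044, 0, 0, 1],
    [0.031, -0.044, 0, 0, 1],
    [0.03, -0.044, 0, 0, 1],
    [0, 0, 0, 0, 1],
    [0, 0, 0, 0, 1]
  ]
}}

```text
t: 2.7
tool_pos: [0.5489, 0.029, 0.2474]
tool_rot: [3.09, -0.514, 0.015]
contact_force: [-1.1, -1.0, -0.3]
opening: 0.0855
```

```bash
python3 -c "
from h import *
from station import ctrl
rel(ctrl.get_obs(),[.5416,.0295,.192])
p=ctrl.get_image('side');cv2.imwrite('pics/side1.png',cv2.resize(p['img'][130:290,180:400,::-1],None,fx=3.5,fy=3.5,interpolation=2))"
```

```text
t 2.7 tcp [0.5489 0.029  0.2474] turn about tool z needed -0.0156 tool delta [-0.0077  0.0015  0.0554] F [-1.13 -0.95 -0.34] open 0.0855
tool axes: CX [ 1.    -0.016  0.011] CY [-0.015 -1.    -0.008] F chest -0.78 -1.25
```

View pics/side1.png

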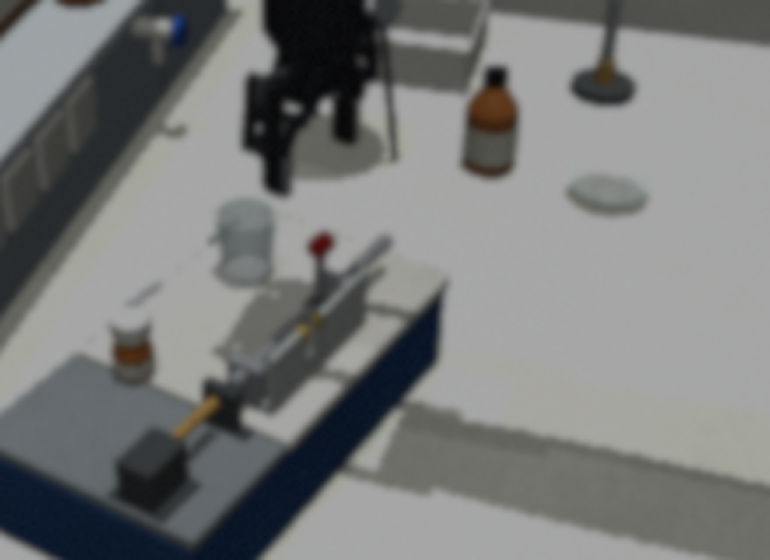

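```bash
python3 -c "
from h import *
s=pickle.load(open('side0.pkl','rb'))
for dz in (0,.013,.02): 
  X=np.array([.5489,.029,.2474+dz]);print(proj(s,[X,X+CY*.043,X-CY*.043]))
print(proj(s,[.5416,.0295,.192]))"
```

```text
[[269.41297209 181.54875023]
 [260.50948913 188.78677937]
 [277.83628002 174.70107628]]
[[269.43781659 177.39673109]
 [260.47034513 184.56815511]
 [277.91833837 170.61472816]]
[[269.45134034 175.13663806]
 [260.44903102 182.27109226]
 [277.96299254 168.39103639]]
[[271.81871641 199.09723127]]
```

Call:
{"method": "apply_moves", "body": {
  "deltas": [
    [-0.006, 0.001, 0.02, -0.015, 1],
    [0, 0, 0.02, 0, 1],
    [0, 0, 0.015, 0, 1],
    [0, 0, 0.01, 0, 1],
    [0, 0, 0, 0, 1],
    [0, 0, 0, 0, 1],
    [0, 0, 0, 0, 1],
    [0, 0, 0, 0, 1]
  ]
}}

```text
t: 3.75
tool_pos: [0.5412, 0.0268, 0.1784]
tool_rot: [3.093, -0.495, 0.017]
contact_force: [0.6, -0.2, -0.4]
opening: 0.0853
```

```bash
python3 -c "
from h import *
from station import ctrl
rel(ctrl.get_obs(),[.5416,.0295,.192])"
```

```text
t 3.75 tcp [0.5412 0.0268 0.1784] turn about tool z needed -0.0036 tool delta [-0.0003 -0.0026 -0.0136] F [ 0.57 -0.23 -0.4 ] open 0.0853
tool axes: CX [ 1.    -0.004  0.012] CY [-0.004 -1.    -0.008] F chest 0.61 -0.04
```

Call:
{"method": "apply_moves", "body": {
  "deltas": [
    [0, -0.0026, 0, 0, 1],
    [0, 0, 0, 0, -1],
    [0, 0, 0, 0, -1],
    [0, 0, 0, 0, -1],
    [0, 0, 0, 0, -1],
    [0, 0, 0, 0, -1],
    [0, 0, 0, 0, -1],
    [0, 0, 0, 0, -1]
  ],
  "grip_force": 30
}}

```text
t: 4.75
tool_pos: [0.5426, 0.0295, 0.1794]
tool_rot: [3.093, -0.495, 0.019]
contact_force: [-0.0, 0.5, 0.9]
opening: 0.0172
```

```bash
python3 -c "
from h import *
from station import ctrl
rel(ctrl.get_obs(),[.5416,.0295,.192])
p=ctrl.get_image('side');cv2.imwrite('pics/side2.png',cv2.resize(p['img'][130:290,180:400,::-1],None,fx=3.5,fy=3.5,interpolation=2))"
```

```text
t 4.75 tcp [0.5426 0.0295 0.1794] turn about tool z needed -0.0032 tool delta [-0.0007  0.0004 -0.0126] F [-0.    0.46  0.89] open 0.0172
tool axes: CX [ 1.    -0.003  0.014] CY [-0.003 -1.    -0.007] F chest -0.14 0.43
```

View pics/side2.png

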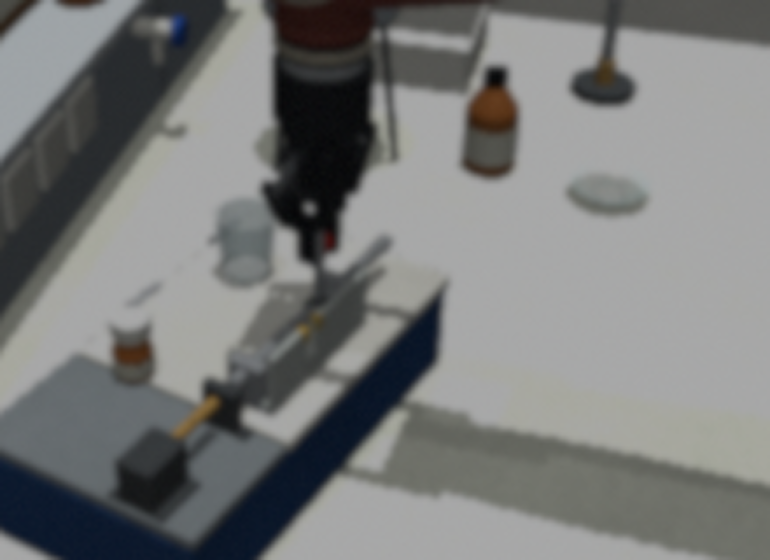

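Call:
{"method": "apply_moves", "body": {
  "deltas": [
    [0, -0.006, 0, 0, -1],
    [0, -0.006, 0, 0, -1],
    [0, -0.006, 0, 0, -1],
    [0, -0.006, 0, 0, -1],
    [0, -0.006, 0, 0, -1],
    [0, -0.006, 0, 0, -1],
    [0, -0.006, 0, 0, -1],
    [0, 0, 0, 0, -1]
  ]
}}

```text
t: 5.8
tool_pos: [0.5551, 0.0686, 0.1794]
tool_rot: [3.083, -0.493, 0.014]
contact_force: [-1.4, -3.7, 1.2]
opening: 0.0172
```

```bash
cat >> h.py <<'E'
def st():
    from station import ctrl
    o=ctrl.get_obs();rel(o,[.5416,.0295,.192]);d=o["tool_pos"]-np.array([.5426,.0295,.1794]);print("moved chest x,y,z",(d@CX).round(4),(d@CY).round(4),d[2].round(4))
E
python3 -c "
from h import *
st()"
```

```text
t 5.8 tcp [0.5551 0.0686 0.1794] turn about tool z needed -0.0035 tool delta [-0.0005  0.0416 -0.0119] F [-1.43 -3.7   1.22] open 0.0172
tool axes: CX [ 1.    -0.003  0.012] CY [-0.003 -1.    -0.018] F chest -0.22 -3.96
moved chest x,y,z -0.0001 0.0411 -0.0
```

Call:
{"method": "apply_moves", "body": {
  "deltas": [
    [0, -0.003, 0, 0, -1],
    [0, -0.003, 0, 0, -1],
    [0, -0.003, 0, 0, -1],
    [0, 0, 0, 0, -1],
    [0, 0, 0, 0, -1],
    [0, 0, 0, 0, -1],
    [0, 0, 0, 0, -1],
    [0, 0, 0, 0, -1]
  ]
}}

```text
t: 6.8
tool_pos: [0.5571, 0.0746, 0.1794]
tool_rot: [3.075, -0.494, 0.01]
contact_force: [-2.7, -3.5, 1.2]
opening: 0.0172
```

```bash
python3 -c "
from h import *
from station import ctrl
st()
p=ctrl.get_image('side');pickle.dump(p,open('side3.pkl','wb'));cv2.imwrite('pics/side3.png',cv2.resize(p['img'][180:260,220:320,::-1],None,fx=8,fy=7.5,interpolation=2))
p=ctrl.get_image('top');cv2.imwrite('pics/top3.png',cv2.resize(p['img'][170:230,220:300,::-1],None,fx=10,fy=10,interpolation=2))"
```

```text
t 6.8 tcp [0.5571 0.0746 0.1794] turn about tool z needed -0.0049 tool delta [-0.0005  0.048  -0.0114] F [-2.68 -3.5   1.15] open 0.0172
tool axes: CX [ 1.    -0.005  0.01 ] CY [-0.005 -1.    -0.026] F chest -1.47 -4.15
moved chest x,y,z -0.0001 0.0474 -0.0
```

View pics/side3.png

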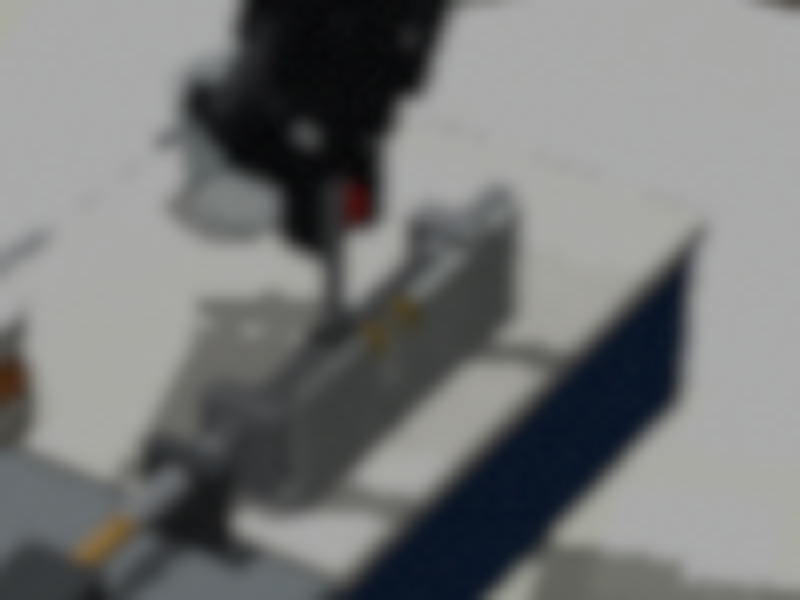

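View pics/top3.png

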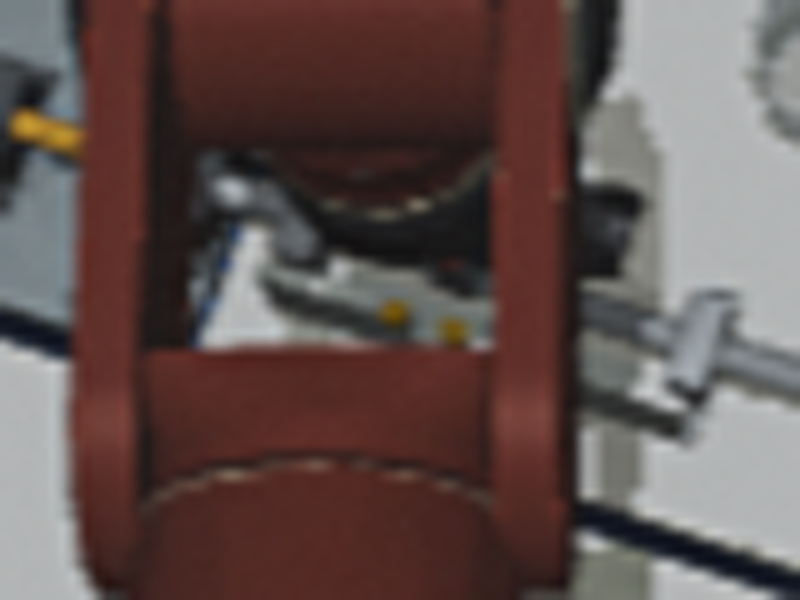

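```bash
python3 -c "
from h import *
p=pickle.load(open('side3.pkl','rb'))
mid=np.array([.6057,.0615,0])
def onx(uv,xc):
    d=R.from_rotvec(p['attitude']).apply(np.linalg.inv(p['mtx'])@[*uv,1])
    e=p['eye']-mid; s=(xc-e@CX)/(d@CX); X=e+s*d; return X@CY,X[2]
f=lambda a,b:(220+a/8,180+b/7.5)
for n,a in dict(stemlow=(335,318),stemmid=(338,280),stemhi=(342,240)).items(): print(n,onx(f(*a),-.050))
for n,a in dict(nl=(377,335),nr=(405,308),nm=(391,322),cornerL=(290,400),cornerR=(515,215)).items(): print(n,onx(f(*a),-.075))
print('knob kin',(np.array([.5571,.0746,0])-mid)@CY,(np.array([.5571,.0746,0])-mid)@CX)
"
```

```text
stemlow (np.float64(-0.0017352320808092033), np.float64(0.14156855593911122))
stemmid (np.float64(-0.003755581724324507), np.float64(0.15773358025686968))
stemhi (np.float64(-0.006365155124722058), np.float64(0.1741849366909205))
nl (np.float64(0.010237681282484682), np.float64(0.1520593440457133))
nr (np.float64(-0.007232963742492876), np.float64(0.15308053552292122))
nm (np.float64(0.0015469753589097493), np.float64(0.15233831565103884))
cornerL (np.float64(0.06203230836167503), np.float64(0.15732734630690037))
cornerR (np.float64(-0.07996912248254312), np.float64(0.15102846929241387))
knob kin -0.0025513793456531098 -0.050269876302161044
```

Call:
{"method": "apply_moves", "body": {
  "deltas": [
    [0, -0.003, 0, 0, -1],
    [0, -0.003, 0, 0, -1],
    [-0.006, -0.001, 0, 0, -1],
    [-0.006, -0.001, 0.001, 0, -1],
    [-0.006, -0.001, 0.002, 0, -1],
    [-0.005, -0.001, 0.002, 0, -1],
    [0, 0, 0, 0, -1],
    [0, 0, 0, 0, -1]
  ],
  "grip_force": 20
}}

```text
t: 7.9
tool_pos: [0.5469, 0.082, 0.178]
tool_rot: [3.056, -0.496, 0.053]
contact_force: [-1.2, -3.9, 1.5]
opening: 0.0171
```

```bash
python3 -c "
from h import *
from station import ctrl
st()
p=ctrl.get_image('side');pickle.dump(p,open('side4.pkl','wb'));cv2.imwrite('pics/side4.png',cv2.resize(p['img'][180:260,220:320,::-1],None,fx=8,fy=7.5,interpolation=2))"
```

```text
t 7.9 tcp [0.5469 0.082  0.178 ] turn about tool z needed -0.0084 tool delta [ 0.0121  0.0519 -0.0115] F [-1.21 -3.94  1.51] open 0.0171
tool axes: CX [ 0.999 -0.008  0.041] CY [-0.007 -0.999 -0.039] F chest 0.06 -4.12
moved chest x,y,z -0.0121 0.0512 -0.0014
```

View pics/side4.png

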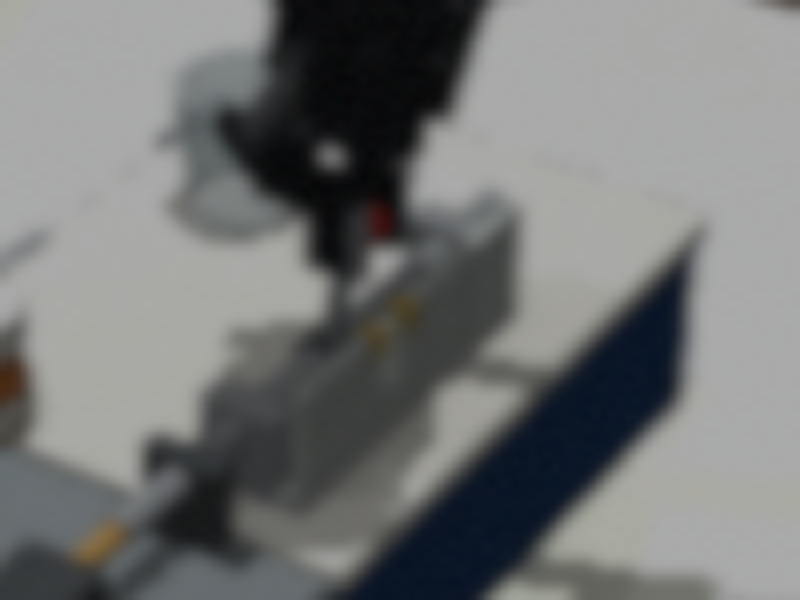

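Call:
{"method": "apply_moves", "body": {
  "deltas": [
    [-0.007, -0.0007, 0.001, 0, -1],
    [-0.007, -0.0007, 0.002, 0, -1],
    [-0.007, -0.0007, 0.002, 0, -1],
    [-0.007, -0.0007, 0.003, 0, -1],
    [0, -0.0007, 0, 0, -1],
    [0, 0, 0, 0, -1],
    [0, 0, 0, 0, -1],
    [0, 0, 0, 0, -1]
  ]
}}

```text
t: 8.95
tool_pos: [0.5286, 0.0877, 0.1715]
tool_rot: [3.044, -0.495, 0.09]
contact_force: [-1.7, -4.8, 1.5]
opening: 0.017
```

```bash
python3 -c "
from h import *
st()"
```

```text
t 8.95 tcp [0.5286 0.0877 0.1715] turn about tool z needed -0.01 tool delta [ 0.032   0.0519 -0.016 ] F [-1.67 -4.81  1.49] open 0.017
tool axes: CX [ 0.998 -0.01   0.066] CY [-0.007 -0.999 -0.047] F chest -0.1 -5.09
moved chest x,y,z -0.0313 0.051 -0.0079
```

Call:
{"method": "apply_moves", "body": {
  "deltas": [
    [-0.005, -0.0007, 0.003, 0, -1],
    [-0.005, -0.0007, 0.003, 0, -1],
    [-0.004, -0.0007, 0.003, 0, -1],
    [0, -0.0003, 0, 0, -1],
    [0, 0, 0, 0, -1],
    [0, 0, 0, 0, -1],
    [0, 0, 0, 0, -1],
    [0, 0, 0, 0, -1]
  ]
}}

```text
t: 9.95
tool_pos: [0.522, 0.0903, 0.1669]
tool_rot: [3.036, -0.497, 0.117]
contact_force: [-1.9, -5.6, 2.1]
opening: 0.0175
```

```bash
python3 -c "
from h import *
from station import ctrl
st()
p=ctrl.get_image('side');pickle.dump(p,open('side5.pkl','wb'));cv2.imwrite('pics/side5.png',cv2.resize(p['img'][180:260,220:320,::-1],None,fx=8,fy=7.5,interpolation=2))"
```

```text
t 9.95 tcp [0.522  0.0903 0.1669] turn about tool z needed -0.0127 tool delta [ 0.0399  0.0525 -0.0192] F [-1.91 -5.56  2.11] open 0.0175
tool axes: CX [ 0.996 -0.013  0.084] CY [-0.008 -0.999 -0.051] F chest -0.1 -5.88
moved chest x,y,z -0.0384 0.0515 -0.0125
```

View pics/side5.png

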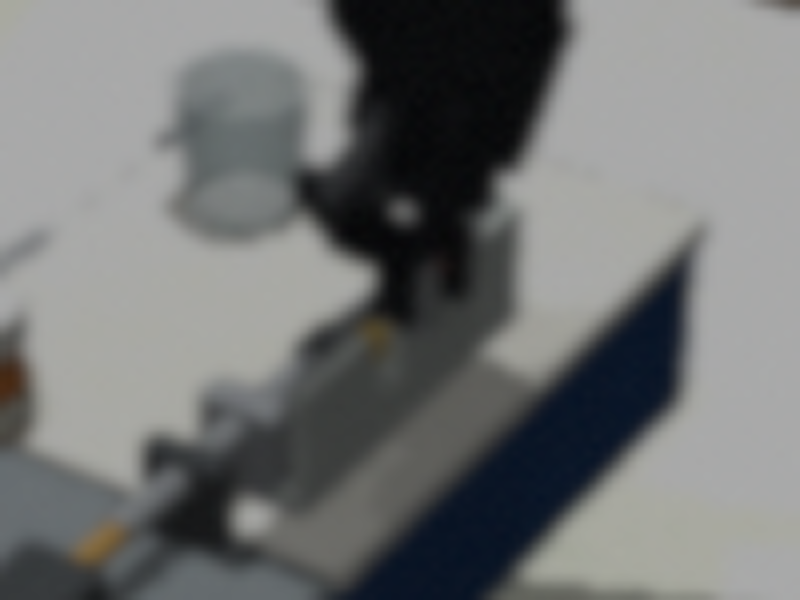

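Call:
{"method": "apply_moves", "body": {
  "deltas": [
    [-0.004, -0.0007, 0.003, 0, -1],
    [-0.004, -0.0007, 0.003, 0, -1],
    [-0.003, -0.0006, 0.003, 0, -1],
    [0, -0.0003, 0, 0, -1],
    [0, 0, 0, 0, -1],
    [0, 0, 0, 0, -1],
    [0, 0, 0, 0, -1],
    [0, 0, 0, 0, -1]
  ]
}}

```text
t: 11.0
tool_pos: [0.5191, 0.0914, 0.1642]
tool_rot: [3.028, -0.498, 0.145]
contact_force: [-1.6, -4.7, 1.3]
opening: 0.017
```

```bash
python3 -c "
from h import *
st()"
```

```text
t 11.0 tcp [0.5191 0.0914 0.1642] turn about tool z needed -0.0151 tool delta [ 0.0437  0.0528 -0.0206] F [-1.57 -4.69  1.28] open 0.017
tool axes: CX [ 0.995 -0.015  0.104] CY [-0.009 -0.998 -0.055] F chest -0.05 -4.95
moved chest x,y,z -0.0415 0.0517 -0.0152
```

Call:
{"method": "apply_moves", "body": {
  "deltas": [
    [0, 0, 0, 0, -1],
    [0, 0, 0, 0, -1],
    [0, 0, 0, 0, -1],
    [-0.003, -0.0007, 0.003, 0, -1],
    [-0.003, -0.0007, 0.003, 0, -1],
    [-0.003, -0.0007, 0.003, 0, -1],
    [-0.003, -0.0007, 0.003, 0, -1],
    [-0.003, -0.0007, 0.003, 0, -1]
  ]
}}

```text
t: 12.0
tool_pos: [0.5177, 0.092, 0.1623]
tool_rot: [3.013, -0.5, 0.19]
contact_force: [-0.8, -10.1, 9.0]
opening: 0.017
```

```bash
python3 -c "
from h import *
st()"
```

```text
t 12.0 tcp [0.5177 0.092  0.1623] turn about tool z needed -0.019 tool delta [ 0.0463  0.0529 -0.0205] F [ -0.78 -10.14   8.99] open 0.017
tool axes: CX [ 0.991 -0.019  0.135] CY [-0.011 -0.998 -0.061] F chest 2.39 -9.89
moved chest x,y,z -0.043 0.0517 -0.0171
```

```bash
python3 -c "
from h import *
from station import ctrl
p=ctrl.get_image('side');pickle.dump(p,open('side6.pkl','wb'));cv2.imwrite('pics/side6.png',cv2.resize(p['img'][180:260,220:320,::-1],None,fx=8,fy=7.5,interpolation=2))
p=ctrl.get_image('top');cv2.imwrite('pics/top6.png',cv2.resize(p['img'][170:230,220:300,::-1],None,fx=10,fy=10,interpolation=2))"
```

```text
(no output)
```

View pics/side6.png

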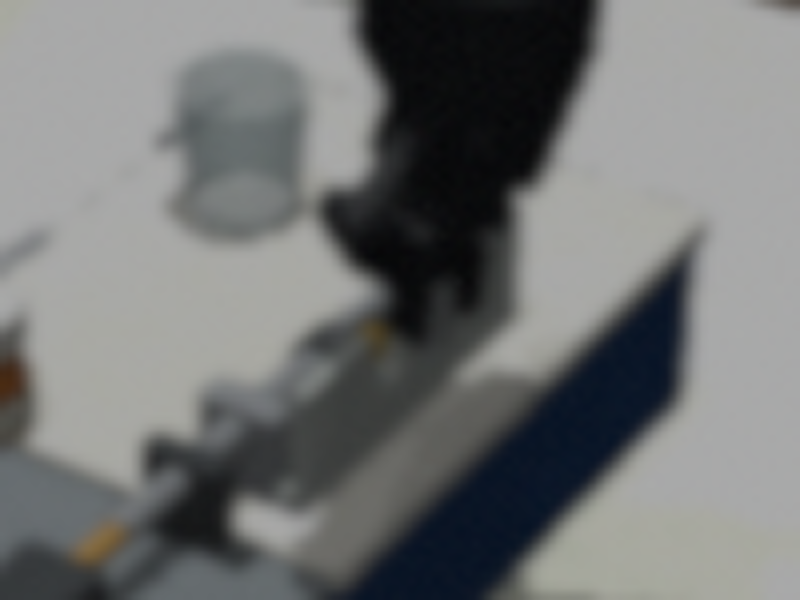

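View pics/top6.png

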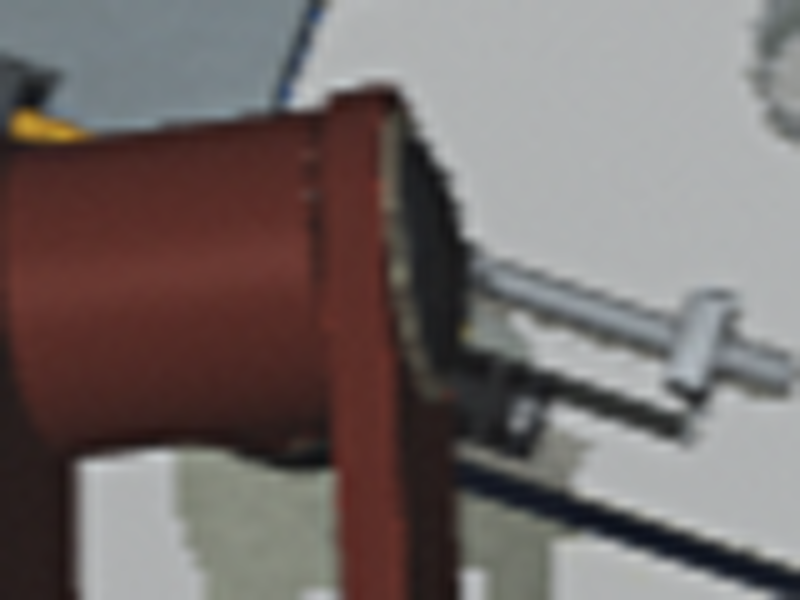

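```bash
python3 -c "
from h import *
t=pickle.load(open('top0.pkl','rb'));s=pickle.load(open('side0.pkl','rb'));s3=pickle.load(open('side3.pkl','rb'))
mid=np.array([.6057,.0615,0])
def yel(p,box):
    a,b,c,d=box;im=p['img'][a:b,c:d].astype(float)
    w=np.clip(np.minimum(im[...,0],im[...,1])-im[...,2]-25,0,None)
    m=(w>0).astype('uint8');n,l=cv2.connectedComponents(m)
    v,u=np.mgrid[a:b,c:d];out=[]
    for i in range(1,n):
        k=w*(l==i);out.append((round((k*u).sum()/k.sum(),2),round((k*v).sum()/k.sum(),2),int((l==i).sum()),round(k.sum())))
    print(out);return w.astype(int)
print(yel(t,(196,208,255,272)))
print(yel(s,(215,232,260,278)))
print(yel(s3,(215,232,260,278)))
"
```

```text
[(np.float64(258.98), np.float64(200.71), 7, 467), (np.float64(264.96), np.float64(202.58), 7, 437)]
[[  0   0   0   0   0   0   0   0   0   0   0   0   0   0   0   0   0]
 [  0   0   0   0   0   0   0   0   0   0   0   0   0   0   0   0   0]
 [  0   0   0   0   0   0   0   0   0   0   0   0   0   0   0   0   0]
 [  0   0   0   0   0   0   0   0   0   0   0   0   0   0   0   0   0]
 [  0   0   0  30  90  40   0   0   0   0   0   0   0   0   0   0   0]
 [  0   0   0  81 141  61   0   0   0   0   0   0   0   0   0   0   0]
 [  0   0   0   0  24   0   0   0   0  61  97  39   0   0   0   0   0]
 [  0   0   0   0   0   0   0   0   0  51 118  56   0   0   0   0   0]
 [  0   0   0   0   0   0   0   0   0   0  15   0   0   0   0   0   0]
 [  0   0   0   0   0   0   0   0   0   0   0   0   0   0   0   0   0]
 [  0   0   0   0   0   0   0   0   0   0   0   0   0   0   0   0   0]
 [  0   0   0   0   0   0   0   0   0   0   0   0   0   0   0   0   0]]
[(np.float64(269.94), np.float64(220.5), 6, 50), (np.float64(266.46), np.float64(223.88), 5, 24)]
[[ 0  0  0  0  0  0  0  0  0  0  0  0  0  0  0  
[... 888 characters left out ...]
0  0  0  0  0  0  0  0  0  0  0]]
[]
[[0 0 0 0 0 0 0 0 0 0 0 0 0 0 0 0 0 0]
 [0 0 0 0 0 0 0 0 0 0 0 0 0 0 0 0 0 0]
 [0 0 0 0 0 0 0 0 0 0 0 0 0 0 0 0 0 0]
 [0 0 0 0 0 0 0 0 0 0 0 0 0 0 0 0 0 0]
 [0 0 0 0 0 0 0 0 0 0 0 0 0 0 0 0 0 0]
 [0 0 0 0 0 0 0 0 0 0 0 0 0 0 0 0 0 0]
 [0 0 0 0 0 0 0 0 0 0 0 0 0 0 0 0 0 0]
 [0 0 0 0 0 0 0 0 0 0 0 0 0 0 0 0 0 0]
 [0 0 0 0 0 0 0 0 0 0 0 0 0 0 0 0 0 0]
 [0 0 0 0 0 0 0 0 0 0 0 0 0 0 0 0 0 0]
 [0 0 0 0 0 0 0 0 0 0 0 0 0 0 0 0 0 0]
 [0 0 0 0 0 0 0 0 0 0 0 0 0 0 0 0 0 0]
 [0 0 0 0 0 0 0 0 0 0 0 0 0 0 0 0 0 0]
 [0 0 0 0 0 0 0 0 0 0 0 0 0 0 0 0 0 0]
 [0 0 0 0 0 0 0 0 0 0 0 0 0 0 0 0 0 0]
 [0 0 0 0 0 0 0 0 0 0 0 0 0 0 0 0 0 0]
 [0 0 0 0 0 0 0 0 0 0 0 0 0 0 0 0 0 0]]
```

```bash
python3 -c "
from h import *
t=pickle.load(open('top0.pkl','rb'));s=pickle.load(open('side0.pkl','rb'))
nt=[261.97,201.65];ns=[268.2,222.19];kt=[279.27,197.70];ks=[271.64,198.62]
N=tri([t,s],[nt,ns]);K=tri([t,s],[kt,ks]);print(N,K,'d',(N-K)@CX,(N-K)@CY)
for zn in(.150,.152):
  for zk in (.190,.196): print('top',zn,zk,[(onz(t,nt,zn)-onz(t,kt,zk))[0]@A for A in(CX,CY)],'side',[(onz(s,ns,zn)-onz(s,ks,zk))[0]@A for A in(CX,CY)])
"
```

```text
[0.53687417 0.0844206  0.15309285] [0.54158712 0.02989512 0.19371541] d -0.021323552186576764 0.05040383931954449
top 0.15 0.19 [np.float64(-0.02139764676074264), np.float64(0.0504937247406874)] side [np.float64(-0.02218895419541829), np.float64(0.05164608431485669)]
top 0.15 0.196 [np.float64(-0.020252031578339984), np.float64(0.05108141005115067)] side [np.float64(-0.017477980859553634), np.float64(0.04415828746787865)]
top 0.152 0.19 [np.float64(-0.021737827163557304), np.float64(0.050230951651799395)] side [np.float64(-0.023598928288855667), np.float64(0.0538381485956774)]
top 0.152 0.196 [np.float64(-0.020592211981154653), np.float64(0.05081863696226266)] side [np.float64(-0.01888795495299101), np.float64(0.04635035174869936)]
```

Call:
{"method": "apply_moves", "body": {
  "deltas": [
    [0.002, 0, -0.002, 0, -1],
    [0, 0.001, 0, 0, -1],
    [0, 0, 0, 0, -1],
    [0, 0, 0, 0, -1],
    [0, 0, 0, 0, -1],
    [0, 0, 0, 0, -1],
    [0, 0, 0, 0, -1],
    [0, 0, 0, 0, -1]
  ]
}}

```text
t: 13.1
tool_pos: [0.5185, 0.0903, 0.1636]
tool_rot: [3.013, -0.499, 0.189]
contact_force: [0.4, -4.5, 0.0]
opening: 0.017
```

```bash
python3 -c "
from h import *
st()"
```

```text
t 13.1 tcp [0.5185 0.0903 0.1636] turn about tool z needed -0.0185 tool delta [ 0.0447  0.0516 -0.0195] F [ 0.43 -4.55  0.01] open 0.017
tool axes: CX [ 0.991 -0.018  0.134] CY [-0.01  -0.998 -0.062] F chest 1.81 -4.19
moved chest x,y,z -0.0417 0.0504 -0.0158
```

Call:
{"method": "apply_moves", "body": {
  "deltas": [
    [0, 0, 0, 0, -1],
    [-0.003, -0.0003, 0.003, 0, -1],
    [-0.003, -0.0003, 0.003, 0, -1],
    [-0.003, -0.0003, 0.003, 0, -1],
    [-0.003, -0.0003, 0.003, 0, -1],
    [0, 0, 0, 0, -1],
    [0, 0, 0, 0, -1],
    [0, 0, 0, 0, -1]
  ]
}}

```text
t: 14.1
tool_pos: [0.5148, 0.0912, 0.1596]
tool_rot: [3.005, -0.499, 0.217]
contact_force: [-0.9, -4.8, -0.7]
opening: 0.0172
```

```bash
python3 -c "
from h import *
st()"
```

```text
t 14.1 tcp [0.5148 0.0912 0.1596] turn about tool z needed -0.0203 tool delta [ 0.0495  0.0515 -0.0218] F [-0.91 -4.8  -0.68] open 0.0172
tool axes: CX [ 0.988 -0.02   0.153] CY [-0.01  -0.998 -0.065] F chest 0.62 -4.85
moved chest x,y,z -0.0455 0.0501 -0.0198
```

Call:
{"method": "apply_moves", "body": {
  "deltas": [
    [-0.003, -0.0005, 0.004, 0, -1],
    [-0.003, -0.0005, 0.004, 0, -1],
    [-0.003, -0.0005, 0.004, 0, -1],
    [-0.003, -0.0005, 0.005, 0, -1],
    [-0.002, -0.0005, 0.005, 0, -1],
    [0, -0.0002, 0, 0, -1],
    [0, 0, 0, 0, -1],
    [0, 0, 0, 0, -1]
  ]
}}

```text
t: 15.1
tool_pos: [0.5076, 0.0933, 0.1482]
tool_rot: [2.995, -0.5, 0.228]
contact_force: [-1.0, -4.7, -0.1]
opening: 0.0169
```

```bash
python3 -c "
from h import *
st()"
```

```text
t 15.1 tcp [0.5076 0.0933 0.1482] turn about tool z needed -0.0229 tool delta [ 0.0591  0.0519 -0.031 ] F [-0.97 -4.7  -0.08] open 0.0169
tool axes: CX [ 0.987 -0.023  0.162] CY [-0.011 -0.997 -0.073] F chest 0.53 -4.77
moved chest x,y,z -0.053 0.0499 -0.0312
```

Call:
{"method": "apply_moves", "body": {
  "deltas": [
    [-0.003, -0.0005, 0.006, 0, -1],
    [-0.002, -0.0005, 0.006, 0, -1],
    [-0.002, -0.0005, 0.006, 0, -1],
    [-0.001, -0.0004, 0.006, 0, -1],
    [0, -0.0003, 0.004, 0, -1],
    [0, -0.0002, 0, 0, -1],
    [0, 0, 0, 0, -1],
    [0, 0, 0, 0, -1]
  ]
}}

```text
t: 16.1
tool_pos: [0.5008, 0.0949, 0.1257]
tool_rot: [2.99, -0.502, 0.213]
contact_force: [-1.8, -5.9, 1.4]
opening: 0.0172
```

```bash
python3 -c "
from h import *
st()"
```

```text
t 16.1 tcp [0.5008 0.0949 0.1257] turn about tool z needed -0.025 tool delta [ 0.0692  0.0531 -0.0523] F [-1.85 -5.85  1.37] open 0.0172
tool axes: CX [ 0.988 -0.025  0.153] CY [-0.013 -0.997 -0.08 ] F chest 0.05 -6.14
moved chest x,y,z -0.06 0.0493 -0.0537
```

```bash
python3 -c "
from h import *
from station import ctrl
p=ctrl.get_image('side');cv2.imwrite('pics/side7.png',cv2.resize(p['img'][180:260,220:320,::-1],None,fx=8,fy=7.5,interpolation=2))"
```

```text
(no output)
```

View pics/side7.png

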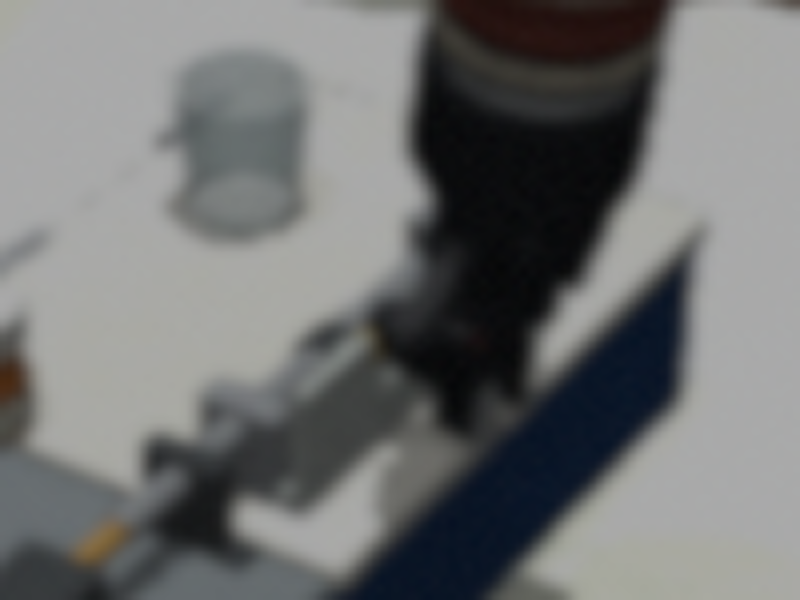

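Call:
{"method": "apply_moves", "body": {
  "deltas": [
    [0, 0, 0.003, 0, -1],
    [0, 0.001, 0.002, 0, -1],
    [0, 0.0005, 0, 0, -1],
    [0, 0, 0, 0, 1],
    [0, 0, 0, 0, 1],
    [0, 0, 0, 0, 1],
    [0, 0, 0, 0, 1],
    [0, 0, 0, 0, 1]
  ]
}}

```text
t: 17.15
tool_pos: [0.4999, 0.0966, 0.1223]
tool_rot: [2.997, -0.504, 0.208]
contact_force: [0.4, -0.3, -0.2]
opening: 0.0856
```

```bash
python3 -c "
from h import *
from station import ctrl
st()
p=ctrl.get_image('side');cv2.imwrite('pics/side8.png',cv2.resize(p['img'][180:260,220:320,::-1],None,fx=8,fy=7.5,interpolation=2))"
```

```text
t 17.15 tcp [0.4999 0.0966 0.1223] turn about tool z needed -0.0248 tool delta [ 0.0708  0.0542 -0.0559] F [ 0.44 -0.25 -0.23] open 0.0856
tool axes: CX [ 0.989 -0.025  0.149] CY [-0.014 -0.997 -0.074] F chest 0.49 -0.1
moved chest x,y,z -0.0613 0.0506 -0.0571
```

View pics/side8.png

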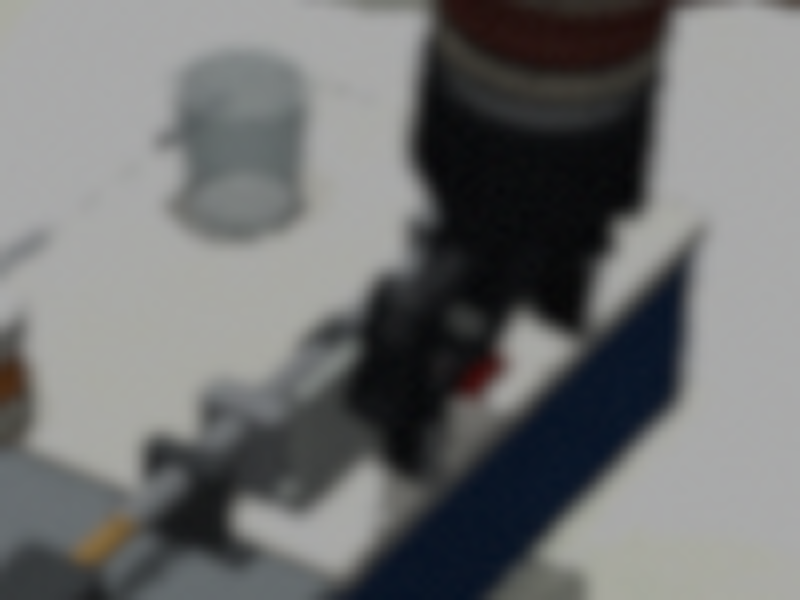

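Call:
{"method": "apply_moves", "body": {
  "deltas": [
    [0, 0, -0.01, 0, 1],
    [0, 0, -0.02, 0, 1],
    [0, 0, -0.03, 0, 1],
    [0, 0, -0.03, 0, 1],
    [0, 0, -0.03, 0, 1],
    [-0.04, 0, -0.02, 0, 1],
    [-0.03, 0, 0, 0, 1],
    [0, 0, 0, 0, 1]
  ]
}}

```text
t: 18.2
tool_pos: [0.4163, 0.1367, 0.2605]
tool_rot: [2.999, -0.507, 0.217]
contact_force: [0.3, 0.3, -0.4]
opening: 0.0853
```

```bash
python3 -c "
from h import *
from station import ctrl
st()
s=ctrl.get_image('side');cv2.imwrite('pics/side9.png',cv2.resize(s['img'][150:290,200:400,::-1],None,fx=4,fy=4,interpolation=2))
t=ctrl.get_image('top');cv2.imwrite('pics/top9.png',cv2.resize(t['img'][130:270,190:350,::-1],None,fx=4,fy=4,interpolation=2))
pickle.dump((s,t),open('fin.pkl','wb'))"
```

```text
t 18.2 tcp [0.4163 0.1367 0.2605] turn about tool z needed -0.026 tool delta [0.1408 0.0545 0.0954] F [ 0.34  0.31 -0.36] open 0.0853
tool axes: CX [ 0.988 -0.026  0.154] CY [-0.015 -0.997 -0.07 ] F chest 0.23 0.4
moved chest x,y,z -0.1532 0.0629 0.0811
```

View pics/side9.png

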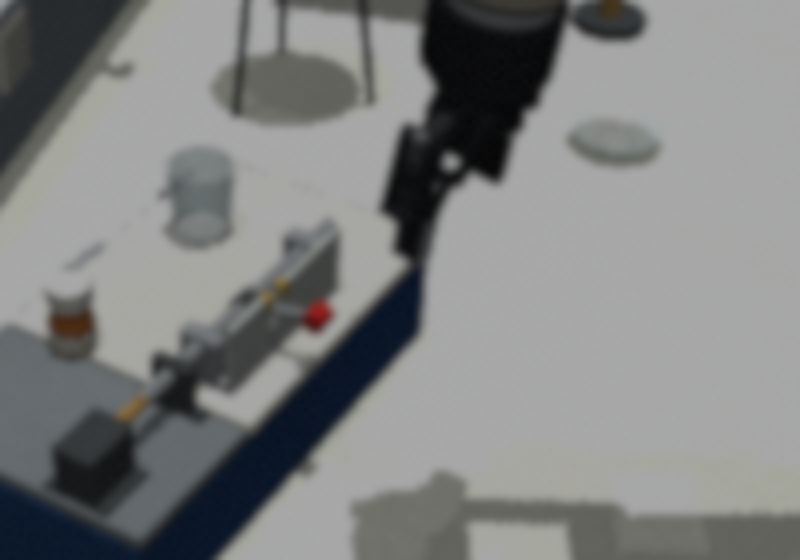

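View pics/top9.png

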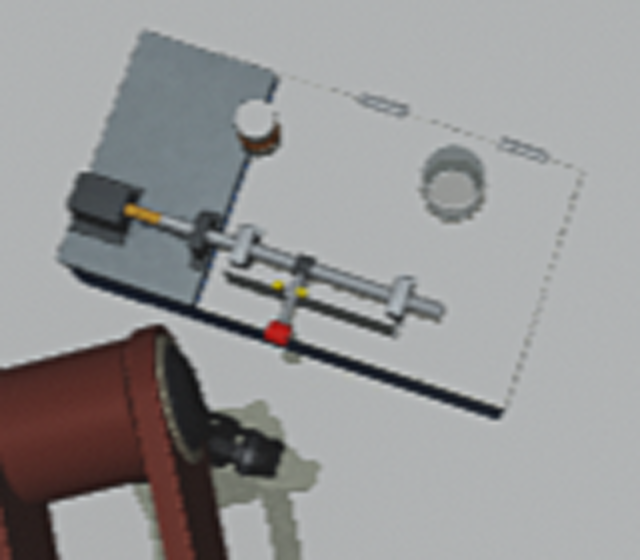

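```bash
python3 -c "
from h import *
from station import ctrl
s,t=pickle.load(open('fin.pkl','rb'))
a,_=red(t,(205,220,250,270));b,_=red(s,(220,238,270,290));K=tri([t,s],[a,b]);print(a,b,K)
o=ctrl.get_obs();print(abs(o['dq']).max(),o['contact_force'])
ctrl.finish_job()"
```

```text
[258.92526837 212.77332783] [279.14874552 227.71774194] [0.50346508 0.09335212 0.14748225]
0.025200989107152977 [-0.1578963   0.60656459  0.16580637]
the job is handed in; nothing more can be done
```

I bolted the chest shut and handed the job in at about 18 s of the 67 s allowed. It gives no verdict, so the final state below comes from my own checks.

**What I did:** I gripped the knob on its flat ends and slid the bolt about 51 mm against the spring. The first try at turning the handle stopped on the plate edge. I backed off, moved the bolt back about 1.5 mm and tried again, and the handle went down into the notch to its stop. I then opened the fingers and pulled the arm clear.

**Last checks:**
- **Handle:** Both pictures show it down in the notch, between the two yellow marks. Letting go and backing away did not lift it.
- **Bolt:** It stayed across after release, with the nose pushed into the keeper.
- **Arm:** It stood clear of everything, and the wrist force read about zero.
- **Glassware:** The beaker and jar on the lid looked the same before and after. I did not check the other bench items one by one.

**Less certain:**
- **Handle angle:** The pictures put the knob at 147 mm high, where 140 mm is expected fully down. The same measurement read about 4 mm too high before I started. That gives an angle of roughly 1.3 rad, above the 1.2 needed. The gripper's own position had put the handle at its stop before release.
- **Force on the plate:** On the first try the wrist read about 9 N down. I estimate that as 16 N at the plate edge, below the 25 N limit, but the plate force itself could not be measured.
- **Tool tilt:** The gripper tilted by up to about 0.16 rad while turning the handle, with no visible effect.

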